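# Offer up the hinged leg of a lyre stand to its head block and hold it for pinning

## Robot

A 7-joint arm with a two-finger parallel gripper is mounted at the origin on the work surface. World frame = base frame: x ahead of the robot, y to its left, z up, the work surface at z = 0. Lengths are in m, angles in rad, forces in N, time in s.
With the tool pointing down it reaches from about 0.4 to 0.85 m from the base axis. Payload 10.4 kg.
Tool frame: the origin (TCP) lies on the centre line of the jaws, within the pads' length; the fingertips stand arm.tcp_to_tips ahead of it and the grasp point (between the pads) lies 2 mm behind it (arm.tcp_to_tips is the distance from the TCP to the fingertips, in m); y points along the fingers, x is the direction in which the jaws open and shut, and the axes are right-handed (so a half turn about y gives the same grasp; the last joint's range is limited). The gripper opens to 87 mm and grips with 3 to 60 N. Pads are 19 mm wide; open, the fingers measure 117 mm over their backs; the gripper's body (75 mm by 190 mm) begins 51 mm behind the grasp point.
Start: joints at [-1.222, 0.332, -0.065, 1.46, 0.022, 1.35, -0.088], TCP at [0.227, 0.582, 0.205] pointing down, gripper open.
Joint ranges: [-2.6, 2.6], [-0.5, 2.12], [-1.47, 1.34], [0.16, 2.42], [-1.27, 4.41], [0.06, 2.06], [-2.6, 2.6]. Speed limits (rad/s): [2.22, 2.22, 2.79, 2.79, 3.14, 3.14, 3.14].

## Interface

Orientations are given as a unit quaternion [x, y, z, w].
In Python, from cell import arm, capture gives the robot as it stands.
- The arm moves only by the tool apply_moves, never from a script. Its argument "targets" is a list of rows, each an object with "gripper": the closure, from 0 (fully open) to 1 (shut); "delta_pos": the shift along the tool's x, y, z in m, a list of three; "twist": the turn about the tool's y in rad. In form: [{"gripper": gripper, "delta_pos": [tx, ty, tz], "twist": twist}, ...]. A call has 1 to 5 rows; each row shifts and turns the commanded pose from where the row before left it, along the tool's axes as they then stand; what a row does not reach is not made up. A row lasts 1/10 s, in which the tool goes at most 50 mm and 8.59 degrees, less where a joint would pass 70% of its speed; a pose out of reach is approached as far as the arm can. A call with a gripper value outside its range is refused whole. The fingers move at their own pace and stop on an object; the grip force is fixed at half the most. Time passes only in rows, so rows that do not move let the fingers close. It gives the time, the measured TCP pose, the force and the opening at its end, in the units of the state.
- arm.read_state(): the state, without advancing time (a new reading comes with each control period).
- capture(name): name is "scene" or "top" or "wrist"; returns a dict with "image" (420x560x3 uint8, red, green, blue), "fovy" (degrees; the focal length in pixels is half the picture's height over the tangent of half this angle, whatever the lens; pixels are square), "cx", "cy" (the principal point, pixels), "world_from_camera" (4x4, takes a point from camera to world coordinates). Camera axes: x right, y up, looking along -z (the intrinsics and any distortion apply to the point x, -y, -z); pixel columns grow to the right and rows downward; lengths in m; the calibration is good to about 2 mm. A picture is of the moment at which its call begins. There is no depth.
- arm.close_job(): hands the job in, once; it reports no verdict.
The state is a dict: "time": time; "joint_positions": joint angles; "joint_vel": joint speeds; "effort": joint torques, N m; "ee_pos": TCP position; "tool_rot": TCP orientation; "contact_force": force on the tool from outside, world axes, zero at the start; "wrist_torque": the same for the moment, N m; "finger_gap": finger opening in m.
Only numpy, scipy, OpenCV 4.12 (cv2) and the standard library are available. Lean on these libraries where they do the work, as an engineer would, in place of code of your own. Each camera call takes 0.05 s, during which the arm holds its last target. There are 200 camera calls.

## Task

Pick up the wooden leg whose steel hinge leaf has the single middle knuckle, bring its knuckle between the two knuckles of the stand's head block so that all three holes line up for the hinge pin, with the leg level, upper side still up, and reaching out from the block. Finish while still holding it there in the air, steady and without pressing it hard against the block: do not put it down or let go, as a workmate will push the pin through. Do not knock the block, and leave the two-knuckle leg, the pin and the rest of the bench as they are.

Things in the scene. Friction and masses are not known exactly. Their poses are not given: they have to be found in the camera images.
- leg: the leg to use: light wooden bar 150 (x) x 24 (y) x 28 mm high, lying flat, about 0.14 kg, balanced near its middle; grip it there across its 24 mm. Origin: centre of the bar's underside, z up, x towards the hinge end. A 4 mm steel leaf on top of the +x end (top at 32 mm) carries ONE middle knuckle beyond the bar's end: its axis is along y at x = +90, z = +26 mm
- leg_bore (a point): middle of the leg's knuckle bore. The knuckle is a tube along y of the leg, 26 mm long, 18 mm outside, 10 mm bore; frame parallel to the leg's
- leg_bore_left (a point): the bore's end at the knuckle's +y face, 13 mm from the middle
- leg_bore_right (a point): the bore's end at the knuckle's -y face, 13 mm from the middle
- stand_block: the stand's head block, fixed: dark wood, 70 (x) x 110 (y) x 84 mm high, on a 14 mm thick foot that sticks out 40 mm behind and 20 mm to each side, not in front. Origin: centre of the block's underside at bench height, z up; its front face looks to -x (roughly the robot) at x = -35 mm. A 4 mm steel leaf on top carries two knuckles in front of that face
- block_axis (a point): middle of the block's hinge axis, 84 mm above the bench, at block x = -50 mm; frame parallel to the block's, axis along y. Two knuckles (18 mm outside, 10 mm bore) reach from 16 to 42 mm to either side, leaving a 32 mm gap open above, below and in front. When matched, leg x, y, z are parallel to block x, y, z: the bar reaches out from the block's front
- other_leg: the wrong leg: an equal bar, but with an 84 mm wide cross leaf with TWO knuckles, 0.16 kg; lies flat. Origin and axes as for the leg. The two legs' places are swapped at random. To be left alone
- pin: steel hinge pin, 6 mm thick, 106 mm long, lying on the bench (origin near its middle, x along it); leave alone
- screw_tin: open steel bowl, 70 mm wide, 30 mm high; origin centre of underside; leave alone
- tuning_key: T-shaped tuning key lying flat: wooden grip 134 mm along x, 24 mm thick, steel shaft to y = +146 mm; origin under the grip's middle; leave alone
- glue_bottle: white bottle, 60 mm wide, 160 mm tall, standing; origin centre of underside; leave alone
- screwdriver: screwdriver lying along its x; leave alone
- sanding_block: cork block 100 x 65 x 40 mm; origin centre of underside; leave alone
Things that resemble listed ones, but are neither listed nor needed, are in the scene too. There is more than one size of the leg; the job needs the largest. Leave any purple look-alike of the stand_block alone.

How it is judged:
By the outcome, as a careful person would: the job done as asked, in the order asked, and still so for the second after the job is handed in, while the arm keeps its last pose, push and grip.
It also fails if it takes over 48 s, if anything falls off the work surface, if the arm or the gripper's body presses on something with over 40 N, if the wrist force passes 120 N, or if a joint passes its speed limit or range.

## Working session

There is one attempt and no reset: what is moved stays moved. The work goes in short steps, Python scripts to look and compute and a tool call to move; the robot and the scene stay as the last step left them, time stands still between calls to the robot, and variables do not carry over. Pictures are saved under pics/ and viewed, about 8 in all and at most 12, crops included, and the job is handed in when it is done.

Besides the shell and the picture viewer there is one more tool, called by a JSON object that holds its "api" and its "payload", one argument or row to a line. apply_moves: Moves the arm, as the interface text tells. Its arguments: {"type":"object","properties":{"targets":{"type":"array","items":{"type":"object","properties":{"gripper":{"type":"number"},"delta_pos":{"type":"array","items":{"type":"number"}},"twist":{"type":"number"}}}}},"required":["targets"]}

```bash
mkdir -p pics; ls; cat > h.py <<'E'
import numpy as np, cv2
from cell import arm, capture
def shot(n,f):
    d=capture(n); cv2.imwrite(f'pics/{f}.png',d['image'][:,:,::-1])
    np.savez(f'pics/{f}.npz',**{k:d[k] for k in d if k in('image','fovy','cx','cy','world_from_camera')}); return d
def load(f): return dict(np.load(f'pics/{f}.npz'))
def F(d): return d['image'].shape[0]/2/np.tan(np.radians(d['fovy'])/2)
def ray(d,u,v):
    f=F(d); M=d['world_from_camera']; r=M[:3,:3]@np.array([(u-d['cx'])/f,-(v-d['cy'])/f,-1]); return M[:3,3],r
def onz(d,u,v,z):
    o,r=ray(d,u,v); return o+r*(z-o[2])/r[2]
def proj(d,p):
    M=d['world_from_camera']; c=M[:3,:3].T@(np.asarray(p)-M[:3,3]); f=F(d); return np.array([d['cx']-f*c[0]/c[2],d['cy']+f*c[1]/c[2]])
E
python3 - <<'E'
from h import *
for n in('scene','top','wrist'):
    d=shot(n,n+'0'); print(n,{k:(d[k] if k!='image' else 0) for k in d})
a,b,c=[cv2.imread(f'pics/{n}0.png') for n in('scene','top','wrist')]
cv2.imwrite('pics/m.png',np.hstack([cv2.resize(b,(800,600))]))
print(arm.read_state(),arm.tcp_to_tips)
E
```

```text
pics
scene {'image': 0, 'fovy': 45.90511821362249, 'cx': 278.542844165945, 'cy': 207.85935749708636, 'world_from_camera': array([[ 0.00901247, -0.76226115,  0.64720685,  1.2544127 ],
       [ 0.999778  ,  0.01919634,  0.0086868 ,  0.02086853],
       [-0.01904562,  0.64698488,  0.76226493,  1.00667023],
       [ 0.        ,  0.        ,  0.        ,  1.        ]])}
top {'image': 0, 'fovy': 47.46616359639714, 'cx': 286.10167091213486, 'cy': 206.4657385477364, 'world_from_camera': array([[-0.01839867,  0.98058163, -0.19524638,  0.24823954],
       [-0.99971838, -0.01511505,  0.01829453,  0.00637342],
       [ 0.01498812,  0.19552799,  0.98058358,  1.30273349],
       [ 0.        ,  0.        ,  0.        ,  1.        ]])}
wrist {'image': 0, 'fovy': 63.02615468886857, 'cx': 280.597977360652, 'cy': 200.44082829820496, 'world_from_camera': array([[ 0.36358522, -0.89828024, -0.24677603,  0.15908347],
       [ 0.93155906,  0.35006258,  0.09825431,  0.60789954],
       [-0.00187285, -0.26561026,  0.96407867,  0.38413682],
       [ 0.        ,  0.        ,  0.        ,  1.        ]])}
{'time': 0.15, 'joint_positions': array([-1.22162017,  0.33274468, -0.06471187,  1.4607322 ,  0.02158948,
        1.3499118 , -0.08849895]), 'joint_vel': array([-6.32594478e-05, -2.13041433e-03, -1.04496173e-03, -2.04093756e-03,
        1.37824145e-03,  1.94112138e-03, -6.65173443e-04]), 'effort': array([ 2.94395768e-04, -6.23632050e+01,  2.43938004e-02, -3.90146363e+01,
       -6.12909766e-02,  3.72905075e-02,  1.06133468e-04]), 'ee_pos': array([0.22692184, 0.58201517, 0.20433325]), 'tool_rot': array([ 0.58401974,  0.3986695 , -0.39929899, -0.58356138]), 'contact_force': array([ 0.3600145 , -0.13818646,  0.00851197]), 'wrist_torque': array([ 0.03761525,  0.01708768, -0.02907476]), 'finger_gap': 0.08667708599744198} 0.017
```

View pics/m.png

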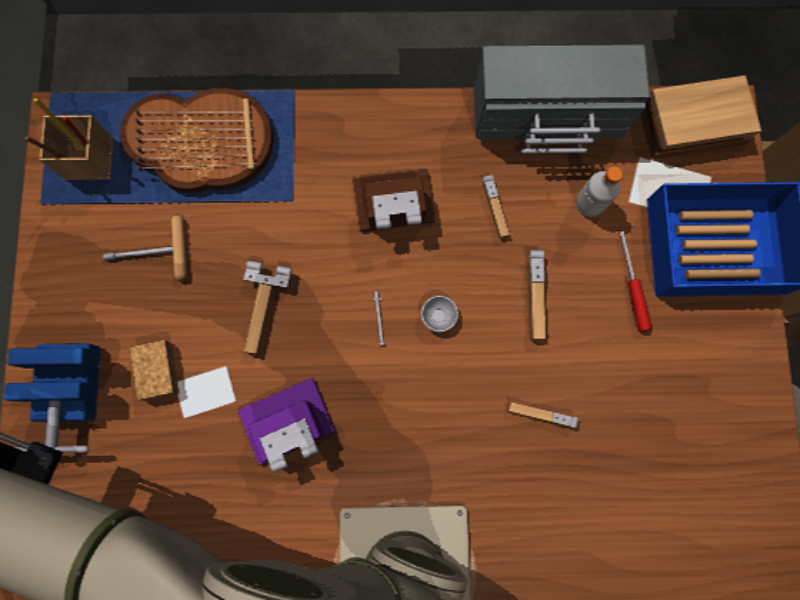

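View pics/scene0.png

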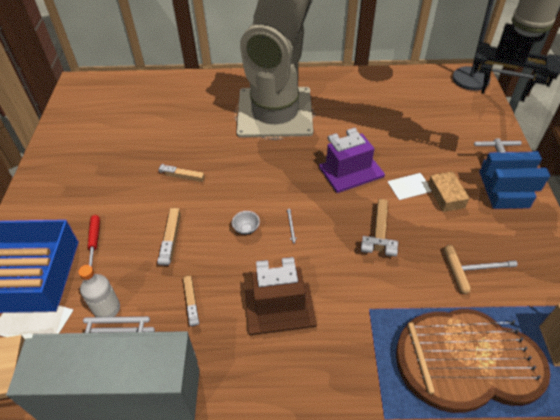

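Top view (800x600): single-leaf legs at (538,295), (497,208) and (543,415). The first is the longest, so it should be the one meant. The two-knuckle leg is at (265,305), the stand block at (397,205), and the purple look-alike at (288,425). I'll confirm with an enlarged crop and measure.

```bash
python3 - <<'E'
from h import *
d=load('top0'); im=d['image'][:,:,::-1].copy()
a=cv2.resize(im[165:250,330:430],(400,340),interpolation=cv2.INTER_CUBIC)
b=cv2.resize(im[110:195,235:335],(400,340),interpolation=cv2.INTER_CUBIC)
cv2.imwrite('pics/c1.png',np.hstack([a,b]))
# leg extents and small-leg lengths with saturation/brightness masks
hsv=cv2.cvtColor(im,cv2.COLOR_BGR2HSV)
m=((hsv[...,1]<60)&(hsv[...,2]>95)).astype(np.uint8)
for n,(x0,y0,x1,y1) in dict(leg=(360,165,390,245),block=(245,115,310,165)).items():
    s=np.zeros_like(m); s[y0:y1,x0:x1]=m[y0:y1,x0:x1]
    cs,_=cv2.findContours(s,0,2)
    for c in cs:
        if cv2.contourArea(c)>20: print(n,cv2.contourArea(c),cv2.minAreaRect(c),cv2.boundingRect(c))
w=((hsv[...,2]>150)&(hsv[...,1]>60)&(hsv[...,0]>10)).astype(np.uint8)
for n,(x0,y0,x1,y1) in dict(leg=(360,165,390,245),s1=(335,115,360,172),s2=(350,275,410,305)).items():
    s=np.zeros_like(m); s[y0:y1,x0:x1]=w[y0:y1,x0:x1]
    cs,_=cv2.findContours(s,0,2)
    for c in cs:
        if cv2.contourArea(c)>20: print(n,cv2.contourArea(c),cv2.minAreaRect(c),cv2.boundingRect(c))
E
```

```text
leg 176.0 ((375.5, 185.5), (21.0, 9.0), 90.0) (371, 175, 10, 22)
block 560.5 ((277.26995849609375, 145.88998413085938), (22.485998153686523, 31.961227416992188), 81.8698959350586) (260, 133, 35, 26)
leg 289.0 ((376.62890625, 216.99583435058594), (38.270416259765625, 8.479458808898926), 88.15238952636719) (372, 198, 10, 39)
s1 127.5 ((349.4128723144531, 151.3761444091797), (26.81913948059082, 5.938523769378662), 73.3007583618164) (343, 138, 14, 27)
s2 160.5 ((371.5882873535156, 287.6470947265625), (30.55948829650879, 6.305926322937012), 14.03624439239502) (357, 282, 30, 13)
```

View pics/c1.png

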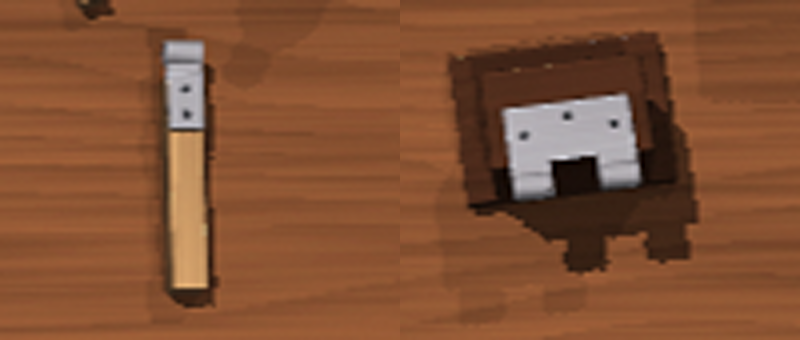

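The enlarged crop confirms (538,295): it has a single middle knuckle, pointing away from the robot, and the longest bar. The block's two knuckles face the robot and it is yawed about 6°.

```bash
cat >> h.py <<'E'
from scipy.spatial.transform import Rotation as Ro
def tool(): 
    s=arm.read_state(); return s['ee_pos'],Ro.from_quat(s['tool_rot']).as_matrix()
E
python3 - <<'E'
from h import *
d=load('top0'); np.set_printoptions(precision=4,suppress=True)
k=onz(d,376.1,175.3,.028); e=onz(d,377.5,237,.028); print('leg',k,e,np.linalg.norm(k-e),'yaw',np.degrees(np.arctan2(*(k-e)[1::-1])))
for z in(0.028,):
  for n,(u,v),(L,W) in [('s1',(349.4,151.4),(26.8,5.9)),('s2',(371.6,287.6),(30.6,6.3)),('leg',(376.6,217),(38.3,8.5))]:
    p=onz(d,u,v,z); print(n,p, 'barpart mm',L*1000*np.linalg.norm(onz(d,u+1,v,z)-p))
A=onz(d,268,156.3,.090);B=onz(d,290.2,154,.090); print('block kn',A,B,np.linalg.norm(A-B),(A+B)/2,'yaw',np.degrees(np.arctan2(-(A-B)[0],(A-B)[1])))
p,R=tool(); print(R)
w=load('wrist0')['world_from_camera']; print('cam in tool',R.T@(w[:3,3]-p), R.T@w[:3,:3])
s=load('scene0'); mid=(k+e)/2
print(proj(s,k),proj(s,(A+B)/2))
E
```

```text
leg [ 0.5861 -0.2679  0.028 ] [ 0.4144 -0.2622  0.028 ] 0.17183016052757177 yaw -1.9095506477083395
s1 [ 0.656 -0.197  0.028] barpart mm 74.97841718377121
s2 [ 0.2802 -0.2391  0.028 ] barpart mm 80.99342016555359
leg [ 0.4691 -0.2628  0.028 ] barpart mm 104.39889153203208
block kn [0.6256 0.0291 0.09  ] [ 0.6312 -0.0297  0.09  ] 0.05907325671549133 [ 0.6284 -0.0003  0.09  ] yaw 5.37583944095119
[[ 0.3632 -0.0004 -0.9317]
 [ 0.9317 -0.001   0.3632]
 [-0.0011 -1.     -0.    ]]
cam in tool [-0.0007 -0.1798  0.0726] [[ 1.      0.0001  0.0008]
 [ 0.0008  0.2656 -0.9641]
 [-0.0004  0.9641  0.2656]]
[162.6163 262.1436] [274.3436 260.087 ]
```

{"api": "apply_moves", "payload": {
  "targets": [
    {"gripper": 0, "delta_pos": [0, -0.02, 0], "twist": -0.113},
    {"gripper": 0, "delta_pos": [0, -0.02, 0], "twist": -0.113},
    {"gripper": 0, "delta_pos": [0, 0, 0], "twist": -0.113},
    {"gripper": 0, "delta_pos": [-0.028, 0, -0.035], "twist": 0},
    {"gripper": 0, "delta_pos": [-0.028, 0, -0.035], "twist": 0}
  ]
}}

```text
time: 0.65
ee_pos: [0.2948, 0.5238, 0.2445]
tool_rot: [-0.507, -0.492, 0.493, 0.507]
contact_force: [1.4, -0.4, 0.8]
finger_gap: 0.0869
```

{"api": "apply_moves", "payload": {
  "targets": [
    {"gripper": 0, "delta_pos": [-0.028, 0, -0.035], "twist": 0},
    {"gripper": 0, "delta_pos": [-0.028, 0, -0.035], "twist": 0},
    {"gripper": 0, "delta_pos": [-0.028, 0, -0.035], "twist": 0},
    {"gripper": 0, "delta_pos": [-0.028, 0, -0.035], "twist": 0},
    {"gripper": 0, "delta_pos": [-0.028, 0, -0.035], "twist": 0}
  ]
}}

```text
time: 1.15
ee_pos: [0.4666, 0.3769, 0.2449]
tool_rot: [-0.508, -0.492, 0.492, 0.508]
contact_force: [1.0, 0.5, 0.0]
finger_gap: 0.0872
```

{"api": "apply_moves", "payload": {
  "targets": [
    {"gripper": 0, "delta_pos": [-0.047, 0, 0], "twist": 0},
    {"gripper": 0, "delta_pos": [-0.047, 0, 0], "twist": 0},
    {"gripper": 0, "delta_pos": [-0.047, 0, 0], "twist": 0},
    {"gripper": 0, "delta_pos": [-0.047, 0, 0], "twist": 0},
    {"gripper": 0, "delta_pos": [-0.047, 0, 0], "twist": 0}
  ]
}}

```text
time: 1.65
ee_pos: [0.4573, 0.1415, 0.2448]
tool_rot: [-0.508, -0.492, 0.492, 0.508]
contact_force: [0.9, -1.1, 1.1]
finger_gap: 0.0869
```

{"api": "apply_moves", "payload": {
  "targets": [
    {"gripper": 0, "delta_pos": [-0.047, 0, 0], "twist": 0},
    {"gripper": 0, "delta_pos": [-0.047, 0, 0], "twist": 0},
    {"gripper": 0, "delta_pos": [-0.047, 0, 0], "twist": 0},
    {"gripper": 0, "delta_pos": [0, 0, 0], "twist": 0},
    {"gripper": 0, "delta_pos": [0, 0, 0], "twist": 0}
  ]
}}

```text
time: 2.15
ee_pos: [0.453, 0.002, 0.245]
tool_rot: [-0.509, -0.491, 0.491, 0.509]
contact_force: [0.3, 1.6, -0.4]
finger_gap: 0.0872
```

```bash
python3 - <<'E'
from h import *
d=shot('wrist','wblock'); cv2.imwrite('pics/wb.png',cv2.resize(d['image'][:,:,::-1],(800,600),interpolation=cv2.INTER_CUBIC)); print(proj(d,[.627,0,.084]),d['world_from_camera'])
E
```

```text
[284.87124273 328.58178442] [[ 3.53616396e-02 -9.63521378e-01 -2.65284959e-01  3.80187655e-01]
 [ 9.99374581e-01  3.40812142e-02  9.42965387e-03  3.82781086e-03]
 [-4.44395944e-05 -2.65452492e-01  9.64123940e-01  4.24861081e-01]
 [ 0.00000000e+00  0.00000000e+00  0.00000000e+00  1.00000000e+00]]
```

View pics/wb.png

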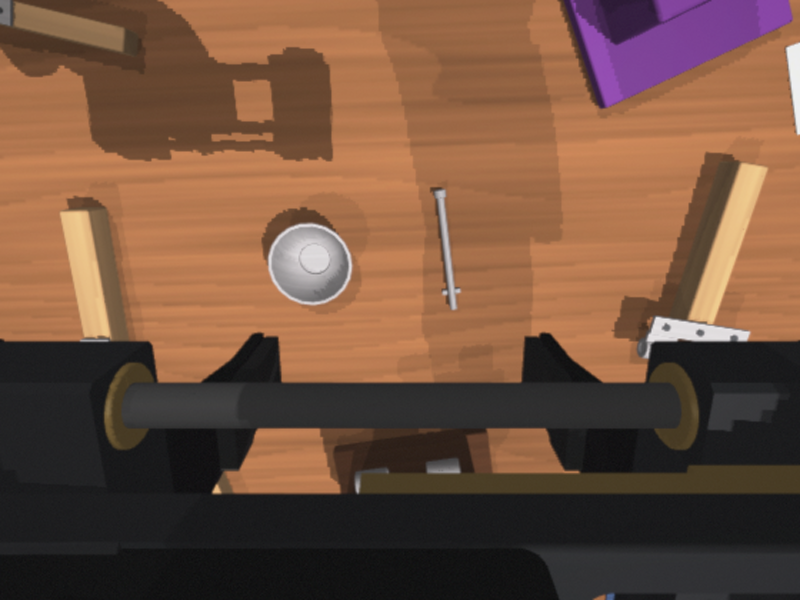

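The gripper hides the block here, with only its knuckle fronts showing at (370,480) and (443,465). I'll move further out so the camera looks straight down on it.

{"api": "apply_moves", "payload": {
  "targets": [
    {"gripper": 0, "delta_pos": [0, 0, -0.045], "twist": 0},
    {"gripper": 0, "delta_pos": [0, 0, -0.045], "twist": 0},
    {"gripper": 0, "delta_pos": [0, 0, -0.045], "twist": 0},
    {"gripper": 0, "delta_pos": [0, 0, -0.045], "twist": 0},
    {"gripper": 0, "delta_pos": [0, 0.03, -0.04], "twist": 0}
  ]
}}

```text
time: 2.7
ee_pos: [0.677, -0.0019, 0.2172]
tool_rot: [0.508, 0.494, -0.491, -0.506]
contact_force: [1.2, 1.0, 0.8]
finger_gap: 0.0871
```

{"api": "apply_moves", "payload": {
  "targets": [
    {"gripper": 0, "delta_pos": [0, 0.03, 0], "twist": 0},
    {"gripper": 0, "delta_pos": [0, 0, 0], "twist": 0},
    {"gripper": 0, "delta_pos": [0, 0, 0], "twist": 0}
  ]
}}

```text
time: 3.0
ee_pos: [0.6727, -0.0032, 0.1851]
tool_rot: [-0.507, -0.492, 0.492, 0.508]
contact_force: [0.1, -0.3, 0.6]
finger_gap: 0.0868
```

```bash
python3 - <<'E'
from h import *
d=shot('wrist','wblock2'); u,v=proj(d,[.627,0,.084]).round().astype(int); print(u,v,d['world_from_camera'])
x0=max(0,u-90);y0=max(0,v-67);c=d['image'][y0:y0+135,x0:x0+180,::-1];print(x0,y0,c.shape)
cv2.imwrite('pics/wb2.png',cv2.resize(c,None,fx=4.4,fy=4.4,interpolation=cv2.INTER_CUBIC))
E
```

```text
284 141 [[ 3.15221707e-02 -9.63995955e-01 -2.64041949e-01  6.00055161e-01]
 [ 9.99503008e-01  3.03228622e-02  8.61752436e-03 -1.60489658e-03]
 [-3.00750976e-04 -2.64182366e-01  9.64472699e-01  3.65095617e-01]
 [ 0.00000000e+00  0.00000000e+00  0.00000000e+00  1.00000000e+00]]
194 74 (135, 180, 3)
```

View pics/wb2.png

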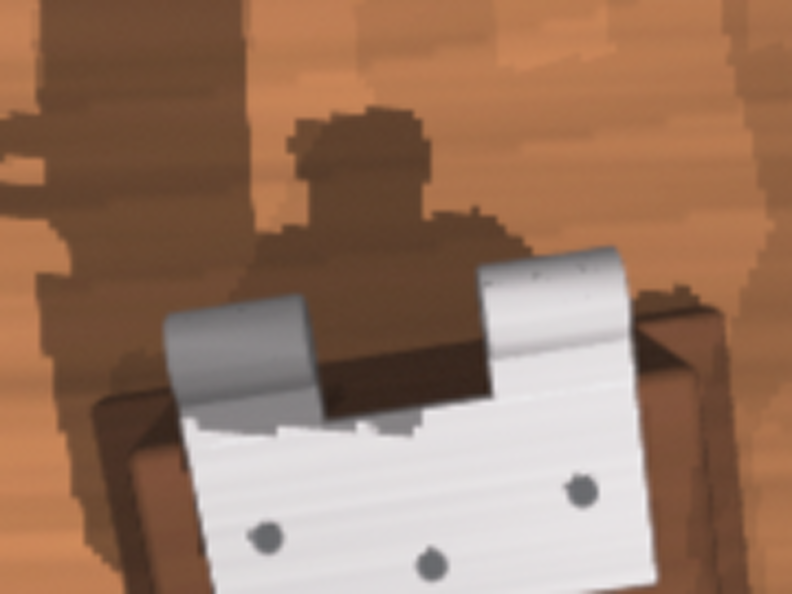

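```bash
cat > blk.py <<'E'
from h import *
np.set_printoptions(precision=4,suppress=True)
d=load('wblock2')
P=[onz(d,194+(u+.5)/4.4-.5,74+(v+.5)/4.4-.5,.084) for u,v in((165,317),(303,295),(478,267),(620,247))]
P=np.array(P)
ydir=P[3]-P[0]; print('outer',np.linalg.norm(ydir),'inner',np.linalg.norm(P[2]-P[1]))
yaw=np.arctan2(-ydir[0],ydir[1]); xd=np.array([np.cos(yaw),np.sin(yaw),0])
c1=(P[0]+P[3])/2;c2=(P[1]+P[2])/2
print(P,'yaw',np.degrees(yaw),'front mid',c1,c2,'axis',(c1+c2)/2+.009*xd)
# view elevation correction: camera is above and slightly behind/in front
print('cam',d['world_from_camera'][:3,3])
E
python3 blk.py
```

```text
outer 0.08473131782850818 inner 0.032613614232446506
[[ 0.6295 -0.043   0.084 ]
 [ 0.6262 -0.0172  0.084 ]
 [ 0.6222  0.0151  0.084 ]
 [ 0.6194  0.0412  0.084 ]] yaw 6.834084542211943 front mid [ 0.6244 -0.0009  0.084 ] [ 0.6242 -0.0011  0.084 ] axis [0.6332 0.0001 0.084 ]
cam [ 0.6001 -0.0016  0.3651]
```

{"api": "apply_moves", "payload": {
  "targets": [
    {"gripper": 0, "delta_pos": [-0.043, -0.005, 0.016], "twist": 0},
    {"gripper": 0, "delta_pos": [-0.044, -0.005, 0.016], "twist": 0},
    {"gripper": 0, "delta_pos": [-0.044, 0, 0.016], "twist": 0},
    {"gripper": 0, "delta_pos": [-0.044, 0, 0.016], "twist": 0},
    {"gripper": 0, "delta_pos": [-0.044, 0, 0.016], "twist": 0}
  ]
}}

```text
time: 3.55
ee_pos: [0.5857, -0.2221, 0.1983]
tool_rot: [0.509, 0.493, -0.491, -0.507]
contact_force: [0.2, -0.7, 0.2]
finger_gap: 0.0874
```

{"api": "apply_moves", "payload": {
  "targets": [
    {"gripper": 0, "delta_pos": [-0.044, 0, 0.016], "twist": 0},
    {"gripper": 0, "delta_pos": [0, 0, 0], "twist": 0},
    {"gripper": 0, "delta_pos": [0, 0, 0], "twist": 0}
  ]
}}

```text
time: 3.85
ee_pos: [0.5686, -0.2653, 0.1977]
tool_rot: [0.51, 0.492, -0.49, -0.508]
contact_force: [0.3, 0.4, 0.2]
finger_gap: 0.0869
```

```bash
python3 - <<'E'
from h import *
d=shot('wrist','wleg'); print(proj(d,[.489,-.265,.028]),proj(d,[.586,-.268,.028]),d['world_from_camera'][:3,3])
cv2.imwrite('pics/wl.png',cv2.resize(d['image'][:,:,::-1],(800,600),interpolation=cv2.INTER_CUBIC))
t=load('top0'); 
for z in(.084,.088): print([onz(t,u,v,z) for u,v in((268,159.1),(290.25,156.9))])
E
```

```text
[278.95682818  98.3622567 ] [279.48857683 194.44354799] [ 0.49498378 -0.26336312  0.37729954]
[array([0.61975812, 0.02930161, 0.084     ]), array([ 0.62502166, -0.02985943,  0.084     ])]
[array([0.61853876, 0.02922636, 0.088     ]), array([ 0.62378502, -0.02974051,  0.088     ])]
```

View pics/wl.png

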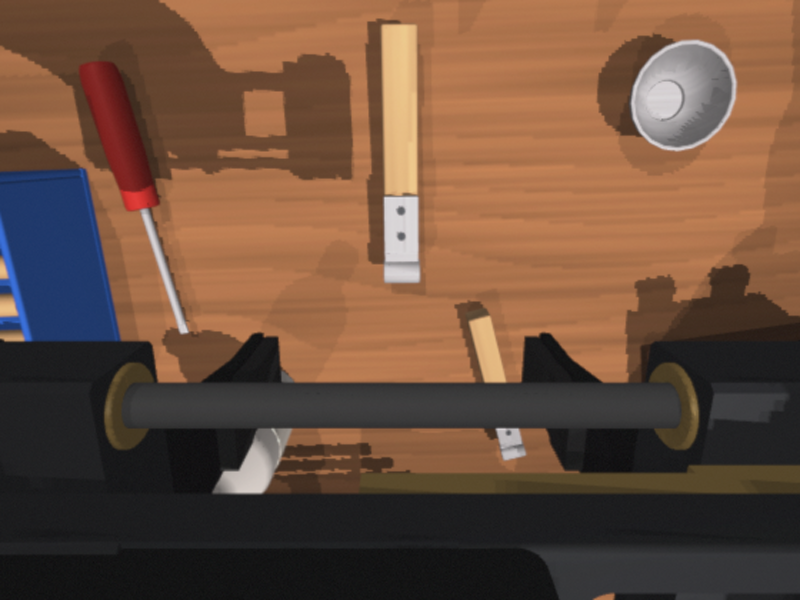

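The wrist view shows the leg clear: bar end at row 24, leaf starting at 195, knuckle front at 283, columns about 382–420. The bottle and a small decoy leg (485,360) lie beyond. Measuring the leg's edges.

```bash
python3 - <<'E'
from h import *
np.set_printoptions(precision=4,suppress=True)
d=load('wleg'); im=d['image'].astype(int)
sub=im[5:205,255:305]; b=sub[...,2]; sat=sub.max(2)-sub.min(2)
m=(((b>105)&(sub[...,0]>170))|((sat<35)&(sub.min(2)>90))).astype(np.uint8)
n,l,s,c=cv2.connectedComponentsWithStats(m); i=1+s[1:,4].argmax(); m=(l==i); print(s[i]+[255,5,0,0,0])
C=[]
for v in range(20,132,3):   # rows
    xs=np.where(m[v-5])[0]; 
    if len(xs): C.append((v,xs.min()+255-.5,xs.max()+255+.5))
C=np.array(C); print(C[::5])
mid=np.array([onz(d,(a+b_)/2,v,.028) for v,a,b_ in C]); w=[np.linalg.norm(onz(d,a,v,.028)-onz(d,b_,v,.028)) for v,a,b_ in C]
p=np.polyfit(mid[:,0],mid[:,1],1); print('yaw',np.degrees(np.arctan(p[0])),'width',np.median(w))
r0=5+np.where(m)[0].min()-.5; r1=5+np.where(m)[0].max()+.5
e=onz(d,279.5,r0,.028); k=onz(d,281,r1,.026); print(r0,r1,e,k,k[0]-e[0])
x=( e[0]+.075 + k[0]-.099)/2; print('leg centre',e[0]+.075,k[0]-.099,x,np.polyval(p,x))
P,R=tool(); print(P,R)
E
```

```text
[ 268   17   26  181 4263]
[[ 20.  267.5 291.5]
 [ 35.  267.5 291.5]
 [ 50.  267.5 291.5]
 [ 65.  267.5 291.5]
 [ 80.  268.5 291.5]
 [ 95.  268.5 291.5]
 [110.  268.5 291.5]
 [125.  269.5 291.5]]
yaw -1.4843587848280455 width 0.022382434453593593
16.5 197.5 [ 0.4168 -0.2619  0.028 ] [ 0.5899 -0.2665  0.026 ] 0.17310387291563545
leg centre 0.4918271064575423 0.49093097937317776 0.49137904291536005 -0.2639709286072063
[ 0.5693 -0.2636  0.1971] [[ 0.0323  0.0035 -0.9995]
 [ 0.9995  0.0005  0.0323]
 [ 0.0006 -1.     -0.0035]]
```

{"api": "apply_moves", "payload": {
  "targets": [
    {"gripper": 0, "delta_pos": [-0.0012, 0.03, 0.039], "twist": -0.006},
    {"gripper": 0, "delta_pos": [-0.0013, 0.03, 0.039], "twist": 0},
    {"gripper": 0, "delta_pos": [0, 0.04, 0], "twist": 0},
    {"gripper": 0, "delta_pos": [0, 0.03, 0], "twist": 0},
    {"gripper": 0, "delta_pos": [0, 0, 0], "twist": 0}
  ]
}}

```text
time: 4.4
ee_pos: [0.4893, -0.2614, 0.0624]
tool_rot: [-0.504, -0.494, 0.494, 0.508]
contact_force: [-0.4, -0.3, 1.0]
finger_gap: 0.0869
```

{"api": "apply_moves", "payload": {
  "targets": [
    {"gripper": 0, "delta_pos": [0, 0, 0], "twist": 0},
    {"gripper": 0, "delta_pos": [0, 0, 0], "twist": 0}
  ]
}}

```text
time: 4.6
ee_pos: [0.4922, -0.2644, 0.0671]
tool_rot: [0.507, 0.494, -0.493, -0.505]
contact_force: [-0.1, 0.0, 1.0]
finger_gap: 0.0871
```

```bash
python3 - <<'E'
from h import *
P,R=tool(); print(P,R)
E
```

```text
[ 0.49221785 -0.26443491  0.06707646] [[ 2.55106724e-02  2.94002624e-03 -9.99670227e-01]
 [ 9.99674300e-01 -7.81976628e-04  2.55084766e-02]
 [-7.06723163e-04 -9.99995372e-01 -2.95901742e-03]]
```

{"api": "apply_moves", "payload": {
  "targets": [
    {"gripper": 0, "delta_pos": [0, 0.025, 0], "twist": 0},
    {"gripper": 0, "delta_pos": [0, 0.0205, 0], "twist": 0},
    {"gripper": 0, "delta_pos": [0, 0, 0], "twist": 0},
    {"gripper": 0, "delta_pos": [0, 0, 0], "twist": 0}
  ]
}}

```text
time: 5.0
ee_pos: [0.4913, -0.2648, 0.0209]
tool_rot: [0.507, 0.494, -0.493, -0.506]
contact_force: [0.0, 0.1, 0.0]
finger_gap: 0.0867
```

{"api": "apply_moves", "payload": {
  "targets": [
    {"gripper": 1, "delta_pos": [0, 0, 0], "twist": 0},
    {"gripper": 1, "delta_pos": [0, 0, 0], "twist": 0},
    {"gripper": 1, "delta_pos": [0, 0, 0], "twist": 0},
    {"gripper": 1, "delta_pos": [0, 0, 0], "twist": 0},
    {"gripper": 1, "delta_pos": [0, 0, 0], "twist": 0}
  ]
}}

```text
time: 5.5
ee_pos: [0.4905, -0.2645, 0.0196]
tool_rot: [0.507, 0.493, -0.493, -0.507]
contact_force: [0.6, -0.2, 0.5]
finger_gap: 0.0552
```

{"api": "apply_moves", "payload": {
  "targets": [
    {"gripper": 1, "delta_pos": [0, 0, 0], "twist": 0},
    {"gripper": 1, "delta_pos": [0, 0, 0], "twist": 0},
    {"gripper": 1, "delta_pos": [0, 0, 0], "twist": 0}
  ]
}}

```text
time: 5.8
ee_pos: [0.4904, -0.2645, 0.0194]
tool_rot: [-0.507, -0.493, 0.493, 0.507]
contact_force: [0.0, 0.3, -0.2]
finger_gap: 0.0308
```

```bash
python3 - <<'E'
from h import *
s=arm.read_state();P,R=tool(); print(P,R,s['finger_gap'],s['contact_force'],s['wrist_torque'])
E
```

```text
[ 0.49041287 -0.2644712   0.01935941] [[ 2.67948078e-02 -8.47143954e-05 -9.99640951e-01]
 [ 9.99640950e-01  1.03751145e-04  2.67947990e-02]
 [ 1.01443988e-04 -9.99999991e-01  8.74639707e-05]] 0.030814849842980344 [ 0.00360311  0.27441367 -0.22356506] [ 0.03076339 -0.02475546  0.03236071]
```

Fingers still closing.

{"api": "apply_moves", "payload": {
  "targets": [
    {"gripper": 1, "delta_pos": [0, 0, 0], "twist": 0},
    {"gripper": 1, "delta_pos": [0, 0, 0], "twist": 0},
    {"gripper": 1, "delta_pos": [0, 0, 0], "twist": 0},
    {"gripper": 1, "delta_pos": [0, 0, 0], "twist": 0}
  ]
}}

```text
time: 6.2
ee_pos: [0.4904, -0.2645, 0.0194]
tool_rot: [-0.507, -0.493, 0.493, 0.507]
contact_force: [-0.1, 0.4, -0.1]
finger_gap: 0.0025
```

{"api": "apply_moves", "payload": {
  "targets": [
    {"gripper": 1, "delta_pos": [0, -0.015, 0], "twist": 0},
    {"gripper": 1, "delta_pos": [0, -0.02, 0], "twist": 0},
    {"gripper": 1, "delta_pos": [0, -0.03, 0], "twist": 0},
    {"gripper": 1, "delta_pos": [0, -0.035, 0], "twist": 0},
    {"gripper": 1, "delta_pos": [0, -0.02, 0], "twist": 0}
  ]
}}

```text
time: 6.7
ee_pos: [0.4912, -0.2653, 0.1433]
tool_rot: [0.508, 0.494, -0.492, -0.506]
contact_force: [0.4, 0.7, -0.1]
finger_gap: 0.0003
```

{"api": "apply_moves", "payload": {
  "targets": [
    {"gripper": 1, "delta_pos": [0, 0, 0], "twist": 0},
    {"gripper": 1, "delta_pos": [0, 0, 0], "twist": 0}
  ]
}}

```text
time: 6.9
ee_pos: [0.4905, -0.2645, 0.1401]
tool_rot: [0.507, 0.494, -0.493, -0.506]
contact_force: [0.0, 0.1, -1.1]
finger_gap: 0.0004
```

```bash
python3 - <<'E'
from h import *
s=arm.read_state();P,R=tool(); print(P,R,s['finger_gap'],s['contact_force'],s['wrist_torque'])
for n in('top','scene','wrist'): shot(n,n+'1')
t=load('top1')['image'][:,:,::-1]; w=load('wrist1')['image'][:,:,::-1]; sc=load('scene1')['image'][:,:,::-1]
cv2.imwrite('pics/m1.png',np.hstack([cv2.resize(w[:,200:360],(229,600)),cv2.resize(t[150:250,325:425],(270,600//2*1)).repeat(2,0)[:600],cv2.resize(sc[180:320,120:260],(300,600))]))
E
```

```text
[ 0.49054639 -0.26452208  0.14006139] [[ 2.68186544e-02  1.08146040e-03 -9.99639730e-01]
 [ 9.99640314e-01  2.65202784e-05  2.68186988e-02]
 [ 5.55140846e-05 -9.99999415e-01 -1.08036017e-03]] 0.0004080067222773912 [ 0.00376913  0.07365963 -1.09416345] [ 0.04089715 -0.0086463   0.02517421]
```

View pics/m1.png

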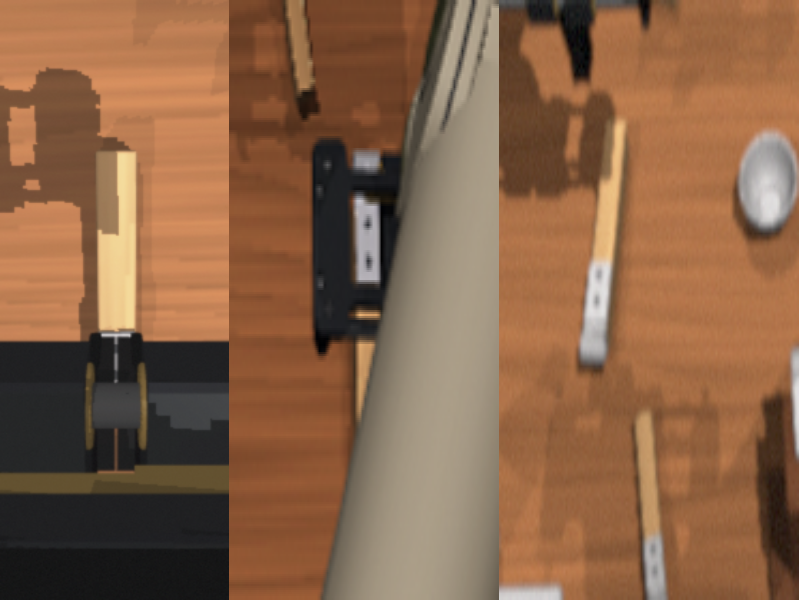

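The grasp failed: the fingers shut to 0 and the leg is still on the bench. Before retrying I'll check where the leg is and where the fingertips really are.

```bash
python3 - <<'E'
from h import *
np.set_printoptions(precision=4,suppress=True)
for n,f,z in(('scene','scene1',0),('wrist','wrist1',0)):
    d=load(f); print(n,'tip',proj(d,[.4905,-.2645,.123]),'e',proj(d,[.4168,-.2619,.028]))
w=load('wrist1'); print(w['world_from_camera'][:3,3], arm.read_state()['ee_pos'])
# leg end in wrist1: rows
im=w['image'].astype(int); print([ (r,im[r,278:284].mean(0).astype(int).tolist()) for r in range(98,116,2)])
print('scene obs tip at z', onz(load('scene1'),157.9,198.7,.123), onz(load('scene1'),157.9,198.7,.15))
s=load('scene1')['image'][:,:,::-1]
cv2.imwrite('pics/s1.png',np.hstack([cv2.resize(s[110:260,110:210],(400,600),interpolation=cv2.INTER_CUBIC),cv2.resize(load('wrist1')['image'][95:245,230:330,::-1],(400,600),interpolation=cv2.INTER_CUBIC)]))
E
```

```text
scene tip [161.8874 205.6981] e [174.1813 207.9106]
wrist tip [281.371  231.6288] e [281.9312 106.0097]
[ 0.4173 -0.2629  0.3187] [ 0.4898 -0.2642  0.1385]
[(98, [127, 87, 59]), (100, [104, 72, 49]), (102, [104, 72, 49]), (104, [105, 73, 51]), (106, [179, 140, 99]), (108, [192, 158, 112]), (110, [192, 159, 112]), (112, [192, 158, 112]), (114, [192, 158, 112])]
scene obs tip at z [ 0.4682 -0.2773  0.123 ] [ 0.4922 -0.2681  0.15  ]
```

View pics/s1.png

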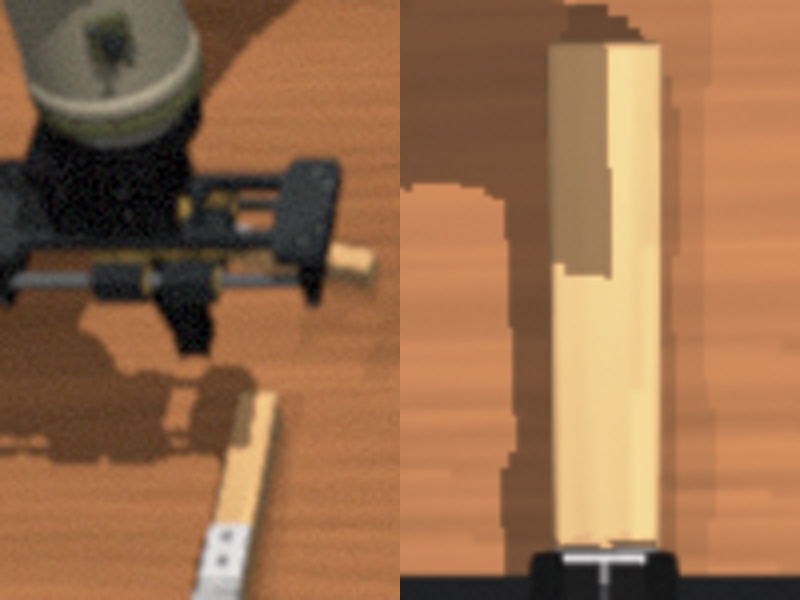

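Leg unmoved (end at row 106, as predicted). But in both the scene view (tip at about (159,198), predicted 206) and the wrist view (row 233, predicted about 214), the fingertips sit about 30 mm higher than the stated TCP geometry says. So the jaws closed just above the bar. I'll open, go down to the same height and look.

{"api": "apply_moves", "payload": {
  "targets": [
    {"gripper": 0, "delta_pos": [0, 0, 0], "twist": 0},
    {"gripper": 0, "delta_pos": [0, 0, 0], "twist": 0},
    {"gripper": 0, "delta_pos": [0, 0, 0], "twist": 0},
    {"gripper": 0, "delta_pos": [0, 0.02, 0], "twist": 0},
    {"gripper": 0, "delta_pos": [0, 0.02, 0], "twist": 0}
  ]
}}

```text
time: 7.55
ee_pos: [0.4908, -0.2646, 0.0992]
tool_rot: [0.507, 0.494, -0.493, -0.506]
contact_force: [-0.0, -0.1, -0.7]
finger_gap: 0.0325
```

{"api": "apply_moves", "payload": {
  "targets": [
    {"gripper": 0, "delta_pos": [0, 0.02, 0], "twist": 0},
    {"gripper": 0, "delta_pos": [0, 0.02, 0], "twist": 0},
    {"gripper": 0, "delta_pos": [0, 0.02, 0], "twist": 0},
    {"gripper": 0, "delta_pos": [0, 0.015, 0], "twist": 0},
    {"gripper": 0, "delta_pos": [0, 0, 0], "twist": 0}
  ]
}}

```text
time: 8.05
ee_pos: [0.4891, -0.2639, 0.0225]
tool_rot: [-0.506, -0.493, 0.494, 0.508]
contact_force: [0.4, -0.2, -0.0]
finger_gap: 0.0723
```

{"api": "apply_moves", "payload": {
  "targets": [
    {"gripper": 0, "delta_pos": [0, 0, 0], "twist": 0},
    {"gripper": 0, "delta_pos": [0, 0, 0], "twist": 0}
  ]
}}

```text
time: 8.25
ee_pos: [0.4911, -0.2649, 0.0254]
tool_rot: [0.507, 0.493, -0.493, -0.506]
contact_force: [-0.1, -0.8, 1.2]
finger_gap: 0.0842
```

```bash
python3 - <<'E'
from h import *
np.set_printoptions(precision=4,suppress=True)
P,R=tool(); print(P,arm.read_state()['finger_gap'])
s=shot('scene','s2'); w=shot('wrist','w2')
for sg in(-1,1):
  print(proj(s,P+[.0095,sg*.0435,-.017]),proj(w,P+[-.0095,sg*.0435,-.017]))
cv2.imwrite('pics/s2c.png',np.hstack([cv2.resize(s['image'][150:270,100:220,::-1],(400,400),interpolation=cv2.INTER_CUBIC),cv2.resize(w['image'][90:330,160:400,::-1],(400,400),interpolation=cv2.INTER_CUBIC)]))
E
```

```text
[ 0.4911 -0.2649  0.0254] 0.08419521271873835
[152.9857 238.5884] [209.4376 216.808 ]
[187.3893 237.9449] [353.5869 213.1249]
```

View pics/s2c.png

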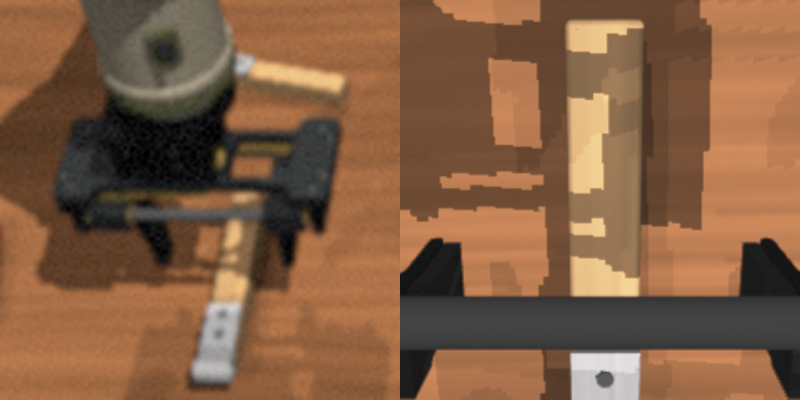

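Confirmed: the tips (scene (149,229) and (187,229), predicted row 238) are still above the bar, straddling it. I'll go down in small steps while watching the force.

{"api": "apply_moves", "payload": {
  "targets": [
    {"gripper": 0, "delta_pos": [0, 0.008, 0], "twist": 0},
    {"gripper": 0, "delta_pos": [0, 0.008, 0], "twist": 0},
    {"gripper": 0, "delta_pos": [0, 0.006, 0], "twist": 0},
    {"gripper": 0, "delta_pos": [0, 0, 0], "twist": 0}
  ]
}}

```text
time: 8.75
ee_pos: [0.4896, -0.2641, 0.0011]
tool_rot: [-0.506, -0.493, 0.494, 0.507]
contact_force: [0.3, 0.2, 0.5]
finger_gap: 0.0869
```

{"api": "apply_moves", "payload": {
  "targets": [
    {"gripper": 0, "delta_pos": [0, 0.003, 0], "twist": 0},
    {"gripper": 0, "delta_pos": [0, 0, 0], "twist": 0}
  ]
}}

```text
time: 8.95
ee_pos: [0.4903, -0.2645, -0.0008]
tool_rot: [-0.507, -0.493, 0.493, 0.507]
contact_force: [0.1, -0.5, 0.0]
finger_gap: 0.0866
```

```bash
python3 - <<'E'
from h import *
np.set_printoptions(precision=4,suppress=True)
s=arm.read_state();print(s['ee_pos'],s['contact_force'])
d=shot('scene','s3')
# dark finger bottoms: columns near the predicted fingers
g=d['image'].max(2)
for u in list(range(144,156,2))+list(range(181,195,2)):
    col=g[205:260,u].astype(int); k=np.where(col<50)[0]; print(u,k.max()+205 if len(k) else None,end='; ')
old=load('s2')['image'].max(2); print()
for u in list(range(144,156,2))+list(range(181,195,2)):
    k=np.where(old[205:260,u]<50)[0]; print(u,k.max()+205 if len(k) else None,end='; ')
P=s['ee_pos']
for z in (-.017,0,.01,.0142,.02): print(z,proj(d,P+[.0095,-.0435,z]),proj(d,P+[.0095,.0435,z]))
E
```

```text
[ 0.4903 -0.2645 -0.0008] [ 0.1277 -0.4767  0.0151]
144 225; 146 228; 148 232; 150 235; 152 232; 154 213; 181 214; 183 225; 185 226; 187 234; 189 235; 191 225; 193 221; 
144 222; 146 226; 148 228; 150 228; 152 206; 154 206; 181 219; 183 221; 185 228; 187 227; 189 218; 191 212; 193 215; -0.017 [155.3438 244.4885] [189.194  243.8589]
0 [153.9485 240.5343] [188.1464 239.8958]
0.01 [153.1142 238.17  ] [187.52   237.5262]
0.0142 [152.7608 237.1684] [187.2547 236.5224]
0.02 [152.2697 235.7767] [186.886  235.1276]
```

No contact although the reported TCP is at z≈0, so the offset is real and the tips are about 14–19 mm above the bench. A little lower, then grip.

{"api": "apply_moves", "payload": {
  "targets": [
    {"gripper": 0, "delta_pos": [0, 0.003, 0], "twist": 0},
    {"gripper": 0, "delta_pos": [0, 0.003, 0], "twist": 0},
    {"gripper": 0, "delta_pos": [0, 0, 0], "twist": 0}
  ]
}}

```text
time: 9.3
ee_pos: [0.4902, -0.2643, -0.007]
tool_rot: [-0.506, -0.493, 0.493, 0.507]
contact_force: [0.1, -0.3, 0.2]
finger_gap: 0.087
```

{"api": "apply_moves", "payload": {
  "targets": [
    {"gripper": 0, "delta_pos": [0, 0.003, 0], "twist": 0},
    {"gripper": 0, "delta_pos": [0, 0, 0], "twist": 0}
  ]
}}

```text
time: 9.5
ee_pos: [0.4902, -0.2644, -0.01]
tool_rot: [-0.506, -0.493, 0.493, 0.507]
contact_force: [-0.2, 0.4, -0.2]
finger_gap: 0.087
```

{"api": "apply_moves", "payload": {
  "targets": [
    {"gripper": 1, "delta_pos": [0, 0, 0], "twist": 0},
    {"gripper": 1, "delta_pos": [0, 0, 0], "twist": 0},
    {"gripper": 1, "delta_pos": [0, 0, 0], "twist": 0},
    {"gripper": 1, "delta_pos": [0, 0, 0], "twist": 0},
    {"gripper": 1, "delta_pos": [0, 0, 0], "twist": 0}
  ]
}}

```text
time: 10.0
ee_pos: [0.4905, -0.2645, -0.0095]
tool_rot: [0.507, 0.493, -0.493, -0.507]
contact_force: [-0.3, 1.2, 0.0]
finger_gap: 0.0549
```

{"api": "apply_moves", "payload": {
  "targets": [
    {"gripper": 1, "delta_pos": [0, 0, 0], "twist": 0},
    {"gripper": 1, "delta_pos": [0, 0, 0], "twist": 0},
    {"gripper": 1, "delta_pos": [0, 0, 0], "twist": 0},
    {"gripper": 1, "delta_pos": [0, 0, 0], "twist": 0},
    {"gripper": 1, "delta_pos": [0, 0, 0], "twist": 0}
  ]
}}

```text
time: 10.5
ee_pos: [0.4904, -0.2644, -0.0096]
tool_rot: [-0.507, -0.493, 0.493, 0.507]
contact_force: [-0.6, 0.3, 0.7]
finger_gap: 0.0238
```

```bash
python3 - <<'E'
from h import *
np.set_printoptions(precision=4,suppress=True)
s=arm.read_state();print(s['ee_pos'],s['contact_force'],s['wrist_torque'],s['finger_gap']);print(tool()[1])
E
```

```text
[ 0.4904 -0.2644 -0.0096] [-0.5779  0.2882  0.7156] [0.1325 0.0161 0.0475] 0.023757172259150045
[[ 0.0267 -0.     -0.9996]
 [ 0.9996  0.0002  0.0267]
 [ 0.0002 -1.      0.    ]]
```

Gripped at 23.8 mm, which matches the bar. Now lift, turn +8.3° and carry to a pre-pose 50 mm in front of the block.

{"api": "apply_moves", "payload": {
  "targets": [
    {"gripper": 1, "delta_pos": [0, -0.015, 0], "twist": 0},
    {"gripper": 1, "delta_pos": [0, -0.025, 0], "twist": -0.05},
    {"gripper": 1, "delta_pos": [0, -0.025, 0], "twist": -0.05},
    {"gripper": 1, "delta_pos": [0, -0.015, 0], "twist": -0.045},
    {"gripper": 1, "delta_pos": [0.02, 0, -0.003], "twist": 0}
  ]
}}

```text
time: 11.0
ee_pos: [0.4918, -0.2476, 0.074]
tool_rot: [0.472, 0.528, -0.528, -0.468]
contact_force: [0.3, -0.6, -1.8]
finger_gap: 0.0233
```

{"api": "apply_moves", "payload": {
  "targets": [
    {"gripper": 1, "delta_pos": [0.04, 0, -0.005], "twist": 0},
    {"gripper": 1, "delta_pos": [0.04, 0, -0.005], "twist": 0},
    {"gripper": 1, "delta_pos": [0.04, 0, -0.005], "twist": 0},
    {"gripper": 1, "delta_pos": [0.04, 0, -0.005], "twist": 0},
    {"gripper": 1, "delta_pos": [0.04, 0, -0.005], "twist": 0}
  ]
}}

```text
time: 11.5
ee_pos: [0.4922, -0.0414, 0.0715]
tool_rot: [0.47, 0.529, -0.528, -0.469]
contact_force: [1.7, -0.3, -1.8]
finger_gap: 0.0238
```

{"api": "apply_moves", "payload": {
  "targets": [
    {"gripper": 1, "delta_pos": [0.025, 0, -0.003], "twist": 0},
    {"gripper": 1, "delta_pos": [0, 0, 0], "twist": 0},
    {"gripper": 1, "delta_pos": [0, 0, 0], "twist": 0}
  ]
}}

```text
time: 11.8
ee_pos: [0.4925, -0.0177, 0.0712]
tool_rot: [0.47, 0.529, -0.529, -0.469]
contact_force: [0.0, -0.6, -0.5]
finger_gap: 0.0237
```

```bash
python3 - <<'E'
from h import *
np.set_printoptions(precision=4,suppress=True)
s=arm.read_state();print(s['ee_pos'],s['contact_force'],s['wrist_torque'],s['finger_gap']);print(tool()[1])
a=shot('scene','s4');t=shot('top','t4')
cv2.imwrite('pics/v4.png',np.hstack([cv2.resize(a['image'][190:320,210:340,::-1],(400,400),interpolation=cv2.INTER_CUBIC),cv2.resize(t['image'][100:240,210:350,::-1],(400,400),interpolation=cv2.INTER_CUBIC)]))
E
```

```text
[ 0.4925 -0.0177  0.0712] [ 0.0287 -0.5711 -0.5497] [0.0342 0.0567 0.0007] 0.023734331202713187
[[-0.1187  0.0007 -0.9929]
 [ 0.9929 -0.0002 -0.1187]
 [-0.0003 -1.     -0.0006]]
```

View pics/v4.png

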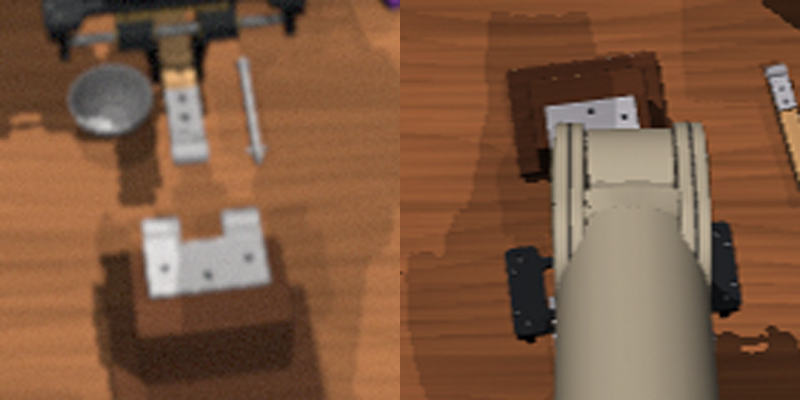

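Scene crop: the leg is held level in front of the block, knuckle end at about (191,160), pointing at the gap (180–222, 225). The arm hides the top view. I'll measure the knuckle against the block's knuckles in the scene camera.

```bash
cat > al.py <<'E'
from h import *
import sys
np.set_printoptions(precision=2,suppress=True)
def ana(f,ee,yaw,ax=(.6325,-.0002,.084),by=6.8):
    d=load(f); g=d['image'].astype(float); L=g.min(2); S=g.max(2)-g.min(2)
    m=np.where(S<45,L,0)           # steel brightness
    def dep(p): M=d['world_from_camera']; return -(M[:3,:3].T@(p-M[:3,3]))[2]
    r=np.radians(by); Y=np.array([-np.sin(r),np.cos(r),0]); ax=np.array(ax)
    q=np.radians(yaw); X=np.array([np.cos(q),np.sin(q),0]); y2=np.array([-np.sin(q),np.cos(q),0])
    bore=np.array(ee)+[.0,0,.0096+.026]+X*.091; print('bore est',bore*1000)
    def edge(prof,thr,i0):  # first subpixel crossing up
        for i in range(len(prof)-1):
            if (prof[i]<thr)!=(prof[i+1]<thr): return i0+i+(thr-prof[i])/(prof[i+1]-prof[i])
    for s in(-37,-29,-21,21,29,37):
        p=ax+Y*s/1000; u,v=proj(d,p); e=9e-3*F(d)/dep(p); a=int(v-e-6)
        print('block',s,'pred top',round(v-e,2),'obs',edge(m[a:a+12,int(round(u))],80,a))
    for s in(-8,-4,0,4,8):
        p=bore+y2*s/1000; u,v=proj(d,p); e=9e-3*F(d)/dep(p); a=int(v+e-5)
        print('leg',s,'pred low',round(v+e,2),'obs',edge(m[a:a+11,int(round(u))],80,a))
    # horizontal: block edges at axis row, leg edges
    for s in(-42,-16,16,42):
        p=ax+Y*s/1000; u,v=proj(d,p+[0,0,.006]); a=int(u)-4; print('blockU',s,round(u,2),edge(m[int(round(v)),a:a+9],80,a))
    for s in(-13,13):
        u,v=proj(d,bore+y2*s/1000+[0,0,.006]); a=int(u)-5; print('legU',s,round(u,2),edge(m[int(round(v)),a:a+11],80,a), m[int(round(v)),a:a+11])
    return d
E
python3 -c "
from al import *
ana('s4',[.4925,-.0177,.0712],6.8)
d=load('s4'); print(np.linalg.norm(proj(d,[.55,0,.1])-proj(d,[.56,0,.1])),np.linalg.norm(proj(d,[.55,0,.1])-proj(d,[.55,0,.11])))"
```

```text
bore est [582.86  -6.93 106.8 ]
block -37 pred top 261.04 obs 260.51612903225805
block -29 pred top 260.62 obs 260.5442176870748
block -21 pred top 260.2 obs 259.76190476190476
block 21 pred top 258.01 obs 257.61538461538464
block 29 pred top 257.59 obs 257.6060606060606
block 37 pred top 257.18 obs 256.72727272727275
leg -8 pred low 243.59 obs 243.1011235955056
leg -4 pred low 243.38 obs 242.33333333333334
leg 0 pred low 243.18 obs 242.27927927927928
leg 4 pred low 242.98 obs 242.23076923076923
leg 8 pred low 242.78 obs 242.23076923076923
blockU -42 255.59 255.52287581699346
blockU -16 267.24 268.2857142857143
blockU 16 281.54 281.57971014492756
blockU 42 293.11 293.48387096774195
legU -13 265.34 265.4733727810651 [  0.   0.   0.   0.   0.   0. 169. 189. 192. 189. 192.]
legU 13 276.8 277.42028985507244 [184. 188. 184. 187. 188. 174. 138.   0.   0.   0.   0.]
3.4362941555596307 2.672853040660595
```

Predictions and observations agree within about 0.4 px (around 1 mm) for both parts. Lower to axis height, then slide in slowly.

{"api": "apply_moves", "payload": {
  "targets": [
    {"gripper": 1, "delta_pos": [0, 0.01, 0], "twist": 0},
    {"gripper": 1, "delta_pos": [0, 0.008, 0], "twist": 0},
    {"gripper": 1, "delta_pos": [0, 0.0048, 0], "twist": 0},
    {"gripper": 1, "delta_pos": [0.0007, 0, -0.01], "twist": 0},
    {"gripper": 1, "delta_pos": [0, 0, 0], "twist": 0}
  ]
}}

```text
time: 12.4
ee_pos: [0.5035, -0.0154, 0.0477]
tool_rot: [0.47, 0.529, -0.529, -0.469]
contact_force: [1.1, 0.1, -1.2]
finger_gap: 0.0236
```

{"api": "apply_moves", "payload": {
  "targets": [
    {"gripper": 1, "delta_pos": [0, 0, -0.01], "twist": 0},
    {"gripper": 1, "delta_pos": [0, 0, 0], "twist": 0},
    {"gripper": 1, "delta_pos": [0, 0, 0], "twist": 0}
  ]
}}

```text
time: 12.7
ee_pos: [0.5124, -0.0145, 0.0477]
tool_rot: [0.47, 0.529, -0.529, -0.47]
contact_force: [-0.8, 0.4, -1.5]
finger_gap: 0.024
```

```bash
python3 - <<'E'
from al import *
s=arm.read_state();P,R=tool();print(P*1000,s['contact_force'],s['wrist_torque']);print(np.degrees(np.arctan2(-R[0,0],R[1,0])))
shot('scene','s5'); ana('s5',P,6.8)
D=np.array([.5427,-.0110,.0484])-P; print('remaining tool',R.T@D*1000)
E
```

```text
[512.41 -14.47  47.7 ] [-0.76  0.42 -1.53] [0.02 0.06 0.  ]
6.7791485395954805
bore est [602.77  -3.7   83.3 ]
block -37 pred top 261.04 obs 260.09615384615387
block -29 pred top 260.62 obs 260.03921568627453
block -21 pred top 260.2 obs 259.57142857142856
block 21 pred top 258.01 obs 257.6106870229008
block 29 pred top 257.59 obs 257.61538461538464
block 37 pred top 257.18 obs 256.70175438596493
leg -8 pred low 256.79 obs 256.1666666666667
leg -4 pred low 256.58 obs 256.1666666666667
leg 0 pred low 256.38 obs 255.34426229508196
leg 4 pred low 256.18 obs 255.27927927927928
leg 8 pred low 255.97 obs 255.28571428571428
blockU -42 255.59 255.03030303030303
blockU -16 267.24 267.5031055900621
blockU 16 281.54 281.57142857142856
blockU 42 293.11 293.48387096774195
legU -13 267.1 266.3 [  0.   0.   0.   0.  62. 122. 172. 189. 188. 190. 188.]
legU 13 278.51 278.5238095238095 [175. 177. 182. 179. 184. 168.   0.   0.   0.   0.   0.]
remaining tool [ -0.13  -0.7  -30.48]
```

{"api": "apply_moves", "payload": {
  "targets": [
    {"gripper": 1, "delta_pos": [0.0003, -0.0005, -0.008], "twist": 0},
    {"gripper": 1, "delta_pos": [0, 0, -0.008], "twist": 0},
    {"gripper": 1, "delta_pos": [0, 0, -0.007], "twist": 0},
    {"gripper": 1, "delta_pos": [0, 0, 0], "twist": 0}
  ]
}}

```text
time: 13.15
ee_pos: [0.536, -0.0113, 0.0481]
tool_rot: [0.47, 0.529, -0.529, -0.469]
contact_force: [-0.0, -0.0, -0.8]
finger_gap: 0.0234
```

{"api": "apply_moves", "payload": {
  "targets": [
    {"gripper": 1, "delta_pos": [0, 0, -0.004], "twist": 0},
    {"gripper": 1, "delta_pos": [0, 0, -0.003], "twist": 0},
    {"gripper": 1, "delta_pos": [0, 0, 0], "twist": 0},
    {"gripper": 1, "delta_pos": [0, 0, 0], "twist": 0}
  ]
}}

```text
time: 13.55
ee_pos: [0.5418, -0.0107, 0.0481]
tool_rot: [-0.47, -0.529, 0.529, 0.47]
contact_force: [0.6, -0.8, -1.6]
finger_gap: 0.0237
```

```bash
python3 - <<'E'
from al import *
s=arm.read_state();P,R=tool();print(P*1000,s['contact_force'],s['wrist_torque'],s['finger_gap']);print(np.degrees(np.arctan2(-R[0,0],R[1,0])),R[:,1])
d=shot('scene','s6'); ana('s6',P,6.8)
D=np.array([.5427,-.0110,.0484])-P; print('remaining tool',R.T@D*1000)
c=d['image'][225:300,235:315,::-1]; cv2.imwrite('pics/v6.png',cv2.resize(c,None,fx=8,fy=8,interpolation=cv2.INTER_CUBIC))
E
```

```text
[541.77 -10.69  48.07] [ 0.61 -0.84 -1.61] [0.03 0.02 0.  ] 0.02366117667122898
6.773586237417841 [-0.  0. -1.]
bore est [632.13   0.09  83.67]
block -37 pred top 261.04 obs 260.0625
block -29 pred top 260.62 obs 260.0204081632653
block -21 pred top 260.2 obs 259.7920792079208
block 21 pred top 258.01 obs 257.62015503875966
block 29 pred top 257.59 obs 257.5925925925926
block 37 pred top 257.18 obs 256.6837606837607
leg -8 pred low 267.54 obs None
leg -4 pred low 267.32 obs None
leg 0 pred low 267.11 obs None
leg 4 pred low 266.9 obs None
leg 8 pred low 266.69 obs None
blockU -42 255.59 255.0655737704918
blockU -16 267.24 None
blockU 16 281.54 None
blockU 42 293.11 293.49044585987264
legU -13 268.72 None [169. 172. 173. 174. 149. 122. 147. 181. 188. 191. 189.]
legU 13 280.33 None [183. 183. 187. 184. 183. 153. 115. 138. 175. 192. 192.]
remaining tool [-0.42 -0.33 -0.89]
```

View pics/v6.png

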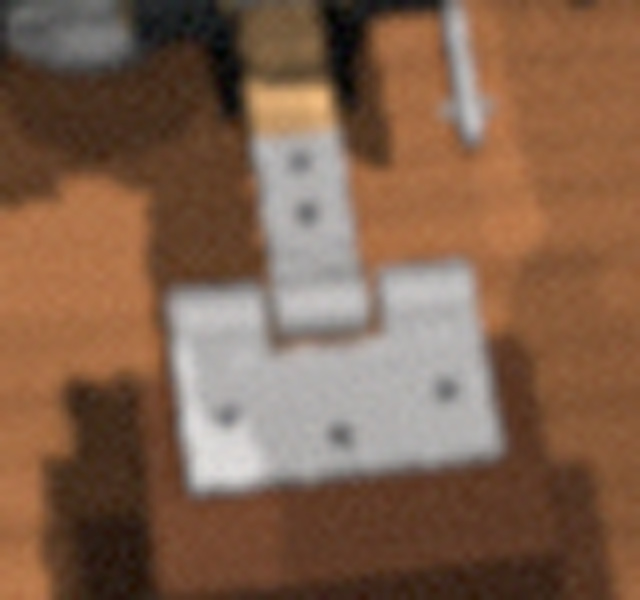

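The knuckle sits in the gap with equal thin dark slits at both sides (crop x≈269 and ≈375), parallel to the block. It is about 1 mm short along x, so a small final correction.

{"api": "apply_moves", "payload": {
  "targets": [
    {"gripper": 1, "delta_pos": [-0.0001, -0.0003, -0.0009], "twist": 0},
    {"gripper": 1, "delta_pos": [0, 0, 0], "twist": 0},
    {"gripper": 1, "delta_pos": [0, 0, 0], "twist": 0},
    {"gripper": 1, "delta_pos": [0, 0, 0], "twist": 0},
    {"gripper": 1, "delta_pos": [0, 0, 0], "twist": 0}
  ]
}}

```text
time: 14.1
ee_pos: [0.5428, -0.0106, 0.0485]
tool_rot: [0.47, 0.529, -0.529, -0.47]
contact_force: [0.1, -0.5, -0.4]
finger_gap: 0.0238
```

```bash
python3 - <<'E'
from al import *
s=arm.read_state();P,R=tool();print(P*1000,s['contact_force'],s['wrist_torque'],s['finger_gap'],s['joint_vel'])
D=np.array([.5427,-.0110,.0484])-P; print('remaining tool',R.T@D*1000)
d=shot('scene','s7'); L=cv2.GaussianBlur(d['image'],(1,3),0).min(2).astype(int)
for s_ in(-8,-4,0,4,8):
    r=np.radians(6.8); p=np.array([.6325-np.sin(r)*s_/1e3,-.0002+np.cos(r)*s_/1e3,.084]); u,v=proj(d,p); print(round(u),round(v+3.87,2),L[int(v)-6:int(v)+9,int(round(u))],int(v)-6)
c=d['image'][225:300,235:315,::-1]; cv2.imwrite('pics/v7.png',cv2.resize(c,None,fx=8,fy=8,interpolation=cv2.INTER_CUBIC))
E
```

```text
[542.76 -10.63  48.46] [ 0.07 -0.46 -0.43] [0.04 0.01 0.04] 0.023774741509474933 [ 0.  0.  0.  0. -0.  0. -0.]
remaining tool [-0.36  0.06  0.1 ]
271 267.43 [167 165 161 162 173 186 188 177 156 131 118 131 156 171 174] 257
273 267.22 [162 163 159 162 174 185 186 176 154 131 128 150 170 176 176] 257
274 267.01 [163 162 159 163 176 186 186 175 154 128 122 144 167 176 176] 257
276 266.8 [170 164 160 159 166 180 188 186 173 149 124 122 145 169 177] 256
278 266.59 [161 156 150 152 165 181 190 185 169 145 123 125 147 168 176] 256
```

```bash
python3 - <<'E'
from al import *
d=load('s7'); L=d['image'].min(2).astype(float); r=np.radians(6.8)
for S in(range(-38,-17,4),range(-9,10,3),range(18,39,4)):
    acc=[]
    for s in S:
        p=np.array([.6325-np.sin(r)*s/1e3,-.0002+np.cos(r)*s/1e3,.084]); u,v=proj(d,p)
        vv=np.arange(-5,6.01,.5)+v
        acc.append(cv2.remap(L.astype(np.float32),np.full((len(vv),1),u,np.float32),vv[:,None].astype(np.float32),cv2.INTER_LINEAR)[:,0])
    print(np.mean(acc,0).astype(int))
E
```

```text
[ 69  90 114 135 152 166 177 183 186 187 185 181 177 174 173 173 174 177
 179 181 182 182 181]
[157 154 153 155 162 171 178 185 188 189 185 180 172 160 147 132 119 113
 117 131 147 160 170]
[ 84 101 120 138 153 165 174 180 183 183 180 176 172 168 166 164 165 168
 171 175 177 178 178]
```

View pics/v7.png

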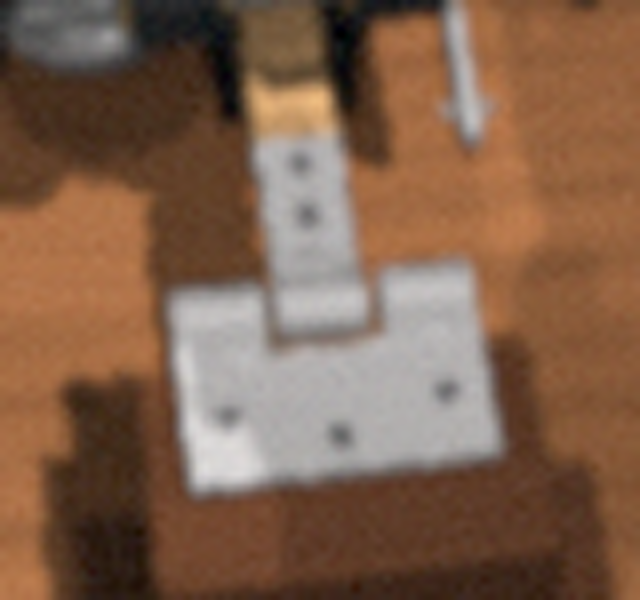

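The highlight bands on all three knuckles peak at the same offset from the axis, to within about 0.25 px (around 1 mm). The slits are even and the force is near zero, so I'm handing in.

```bash
python3 -c "
from cell import arm
print(arm.close_job())"
```

```text
the job is handed in; nothing more can be done
None
```

I picked up the largest single-knuckle leg by its middle and slid its knuckle into the gap between the stand block's two knuckles. I handed the job in while holding it there, at about 14 s on the robot's clock.

**Last checks**
- **Hinge line:** in the scene camera the brightest bands of all three knuckles line up to about 0.25 px, roughly 1 mm. The slits on both sides of the leg's knuckle look even.
- **Angle:** the gripper is turned to 6.8°, matching the block's measured angle, and points straight down.
- **Hold:** force on the tool is below 1 N, the arm is still, and the grip is 23.8 mm on the 24 mm bar.

**What failed or disagreed**
- **First grasp missed:** the fingertips were about 30 mm higher than the reported tool position and `arm.tcp_to_tips` implied, so the jaws closed above the bar and nothing moved. I confirmed this in the wrist and scene images and gripped lower.
- **Block position:** the top and wrist cameras put the block about 2 mm apart along x. I used a value between them and corrected it from the scene camera.
- **Height and level:** the scene camera cannot separate a height error from one along x. Height comes from the lift measured off the bench, and level from the upright tool. The arm hid the top view, so it gave no second check.

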